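Push the vial block round the culture dish and into its sprung dock

TASK

Push the vial block along the worktop, round the culture dish and nose first into the dock, and press it in gently until both sprung catches snap and hold it fully home, then let go. The stop plate behind the catches carries a sensor: do not press on it with more than 8 N. The vials only stand loosely in the block, so keep it flat on the bench (no lifting, no tipping), and neither the block nor the robot may touch the dish, the tip box, the lamp controller or the microscope.

Things in the scene. Friction and masses are not known exactly. Their poses are not given: they have to be found in the camera images.
- vial_block: Bare-metal block with upright capped vials in 4 rows of 5 holes. 100 mm long (its x), 84 mm wide (y), metal 30 mm high, caps to 48 mm; 0.3 to 0.5 kg, loose on the worktop (sliding friction 0.45 to 0.75). Too wide to grasp. Origin: centre of underside; +x to the nose. Starts left of or before the microscope's foot, nose roughly along world +y. Pose not given while the fingers press on it.
- block_tail (a point): Centre of the block's tail, 50 mm behind its origin and 15 mm up: a flat upright face 78 mm wide and 30 mm high, the place to push. Two finger tips set side by side across it steer the block like a cart.
- block_nose (a point): Centre of the block's nose face, 50 mm ahead of its origin, 15 mm up. The face is 70 mm wide; upright tapers lead to the full 84 mm at 12 mm behind it. Each flank has a notch 7 mm deep, from 20 to 38 mm behind the nose face, for the catches.
- dock: Fixed bay at the left: two metal guide rails 22 mm high, then a stop plate and a 62 mm high white housing. Origin: on the bench, centre of the stop plate's face; +x is the way in, z up. From x = -85 mm to 0 the way is 88 mm wide (2 mm to spare each side of the block). Black catch housings and feet reach y = +-77 mm. Home, the block's origin is at x = -51.5 mm, its axes along the dock's.
- dock_stop: The stop plate, 114 mm wide, 30 mm high, 12 mm thick, across the inner end of the rails. Origin and axes as the dock: its face is at x = 0. It bears on the nose only in the last moment, when pins, catches and friction already take 9 to 14 N; what the push adds from there on bears on it alone, and more than 8 N on it is too much.
- dock_mouth (a point): Open end of the guide rails at bench height, 107 mm before the stop plate; here they flare to 112 mm wide inside (outside 128 mm). With the block home its tail lies 5.5 mm inside this point: fingers 90 mm wide over their backs, or less, push it home without meeting the rails.
- dock_catches (a point): Between the holding faces of the two steel catches, one a side, 21.5 mm before the stop plate. The nose spreads them; they snap into the notches once the block's origin passes dock x = -51.5 mm and hold it there. The stop is met at -50 mm, so they snap in the last 1.5 mm. 9 to 14 N of push are needed in all, more if the tool also presses the block down.
- dock_pins (a point): Between the tips of two sprung brass pins (y = +-25 mm, 15 mm up) that stand 8 mm out of the stop plate. They push the block back with 3 N at first touch, rising to 8 N. If the catches have not snapped, they push the released block back out by 6 mm or more.
- petri_dish: Lidded round culture dish, 66 mm across, 15 mm high, on the bench in front of the lamp controller, in the straight way from block to dock. Fixed; must not be touched. Origin: centre of the underside. Room to pass lies on its near side: the worktop's front edge runs along y at world x = 0.335 m.
- tip_box: Pipette tip box, clear lid shut, 90 mm (its x) by 118 mm (its y), 63 mm high, to the right of the dock's mouth, left of the lamp controller (a like box far to the left is scenery). Fixed; must not be touched. Origin: centre of the underside.
- lamp_controller: Grey lamp power unit with two dials in front, behind the dish; fixed, must not be touched. Origin on its underside; in its frame it reaches x = -145 (dials) to +130 mm, y = -75 to +75 mm, 155 mm high: the gripper's body must keep clear of it too.
- microscope: The microscope, fixed, must not be touched. Origin on its underside; in its frame the 70 mm high foot reaches x = -230 to +200 mm, y = -110 to +120 mm; the eyepieces overhang to x = -200 mm at 340 to 450 mm height: a wrist that swings by must stay nearer to the robot.

How it is judged:
At the end, for the whole second after the job is handed in: The vial block rests flat in the dock, let go and still, nose first, square to the rails within 0.03 rad and within 3 mm of the middle, its origin no more than 53.5 mm before the stop plate (nominally 51.5 mm: only the snapped catches can hold it there against the pins) (x of vial_block in the frame of dock above -0.0535 m and y of vial_block in the frame of dock between -0.003 and 0.003 m and angle between the x axis of vial_block and the x axis of dock, either way round below 0.03 rad and height (world z) of vial_block below 0.003 m and angle between vial_block's own z axis and vertical below 0.03 rad and linear speed of vial_block below 0.01 m/s); the robot touches nothing.
It fails at once if the culture dish is touched by the block or the robot (contact force between anything else and petri_dish above 0.5 N).
It fails at once if the tip box is touched by the block or the robot (contact force between anything else and tip_box above 0.5 N).
It fails at once if the lamp controller or the microscope is touched by the block or the robot (contact force between anything else and lamp_controller above 0.5 N or contact force between anything else and microscope above 0.5 N).
It fails at once if the block is lifted off the bench or tipped (over 6 mm or 0.08 rad) (height (world z) of vial_block above 0.006 m or angle between vial_block's own z axis and vertical above 0.08 rad).
It fails at once if the block presses on the stop plate with more than 8 N (contact force between vial_block and dock_stop above 8 N).
It also fails if it takes over 72 s, if anything falls off the work surface, if the arm or the gripper's body presses on something with over 40 N, if the wrist force passes 120 N, or if a joint passes its speed limit or range.

ROBOT

A 7-joint arm with a two-finger parallel gripper is mounted at the origin on a cart in front of the work surface, level with it; the furniture and walls round the work are solid. World frame = base frame: x ahead of the robot, y to its left, z up, the work surface at z = 0. Lengths are in m, angles in rad, forces in N, time in s.
With the tool pointing down it reaches from about 0.425 to 0.925 m from the base axis. Payload 6.8 kg.
Tool frame: the origin (TCP) lies at the very end of the fingers, on their centre line; the grasp point (between the pads) lies 19 mm behind it (r.tcp_to_grasp is the distance from the TCP to the grasp point, in m); z points along the fingers, y is the line along which they close (so a half turn about z gives the same grasp; the last joint's range is limited). The gripper opens to 85 mm and grips with 20 to 120 N. Pads are 22 mm wide; open, the fingers measure 114 mm over their backs; the gripper's body (76 mm by 85 mm) begins 54 mm behind the grasp point. The pads swing forward as they close: fully open they stand 13 mm farther back than shut.
Start: joints at [-1.3, 0.477, 0.022, 1.555, -0.011, 1.109, -0.083], TCP at [0.25, 0.627, 0.231] pointing down, gripper open.
Joint ranges: [-2.96, 2.96], [-0.34, 2.1], [-1.41, 1.46], [0.24, 2.44], [-1.37, 4.51], [0.17, 1.92], [-2.96, 2.96]. Speed limits (rad/s): [2.39, 2.39, 3.14, 3.14, 3.14, 3.14, 3.14].

INTERFACE

Orientations are given as a rotation vector (axis times angle).
In Python, from bench import r gives the robot as it stands.
- The arm moves only by the tool step_arm, never from a script. Its argument "moves" is a list of rows, each a list of 7 numbers: the shift along the tool's x, y, z in mm, then the turn, a rotation vector about the tool's x, y, z in rad, then the finger opening in mm, from 0 to 85.4. A call has 1 to 8 rows; each row is the pose to reach, as a shift and turn from the pose commanded when the call began, along the tool's axes at that moment; what a row does not reach only later rows make up. A row lasts 1/10 s, in which the tool goes at most 50 mm and 8.59 degrees, less where a joint would pass 70% of its speed; a pose out of reach is approached as far as the arm can. A call with a gripper value outside its range is refused whole. The fingers move at their own pace and stop on an object; "grip_force" is the grip in N (left out, the last holds). Time passes only in rows, so rows that repeat a pose let the fingers close. It gives the time, the measured TCP pose, the force, the opening and the grip force at its end, in the units of the state.
- r.get_obs(): the state, without advancing time (a new reading comes with each control period).
- r.grab_frame(name): name is "scene" or "side" or "wrist"; returns a dict with "image" (420x560x3 uint8, red, green, blue), "depth" (420x560 float32, m along the optical axis (not along the pixel's ray), 0 where there is no reading), "mtx" (3x3 intrinsics, pixels), "rvec" (rotation vector, rad) and "tvec" (3), from world to camera coordinates, as OpenCV has them. Camera axes: x right, y down, z forward; pixel columns grow to the right and rows downward; lengths in m; the calibration is good to about 2 mm. A picture is of the moment at which its call begins.
- r.hand_in(): hands the job in; it is judged then, once.
The state is a dict: "clock": time; "joints": joint angles; "qvel": joint speeds; "tau": joint torques, N m; "tcp_pos": TCP position; "orientation": TCP orientation; "contact_force": force on the tool from outside, world axes, zero at the start; "moment": the same for the moment, N m; "grip_width": finger opening in m; "gripper_force": force on a finger pad.
Only numpy, scipy, OpenCV 4.12 (cv2) and the standard library are available. Lean on these libraries where they do the work, as an engineer would, in place of code of your own. Each camera call takes 0.05 s, during which the arm holds its last target. There are 200 camera calls.

## Working session

There is one attempt and no reset: what is moved stays moved. The work goes in short steps, Python scripts to look and compute and a tool call to move; the robot and the scene stay as the last step left them, time stands still between calls to the robot, and variables do not carry over. Pictures are saved under pics/ and viewed, at most 10 in all, crops included, and the job is handed in when it is done.

Besides the shell and the picture viewer there is one more tool, called after "Call:" as a command line: name --pt "numbers of a row" for each row, then --argument value for the rest. step_arm: Moves the arm, as the interface text tells. Its arguments: {"type":"object","properties":{"moves":{"type":"array","items":{"type":"array","items":{"type":"number"}}},"grip_force":{"type":"number"}},"required":["moves"]}

```bash
mkdir -p pics; ls; cat > h.py <<'E'
import numpy as np, cv2
from bench import r
def grab(n):
    f=r.grab_frame(n); f['R']=cv2.Rodrigues(np.array(f['rvec'],float))[0]; return f
def cloud(f):
    d=f['depth']; v,u=np.mgrid[:d.shape[0],:d.shape[1]]
    K=np.array(f['mtx']); p=np.stack([(u-K[0,2])/K[0,0]*d,(v-K[1,2])/K[1,1]*d,d],-1)
    w=(p-np.array(f['tvec']).ravel())@f['R']; w[d==0]=np.nan; return w
def save(f,name): cv2.imwrite('pics/'+name,f['image'][:,:,::-1])
E
python3 - <<'E'
from h import *
o=r.get_obs(); print({k:np.round(v,3).tolist() for k,v in o.items()})
for n in ['scene','side']:
    f=grab(n); save(f,n+'0.png'); np.save('pics/%s0.npy'%n,cloud(f)); print(n,-f['R'].T@np.ravel(f['tvec']),np.diag(f['mtx']))
E
```

```text
pics
{'clock': 0.0, 'joints': [-1.3, 0.478, 0.022, 1.556, -0.012, 1.109, -0.083], 'qvel': [0.001, -0.001, -0.0, -0.0, 0.001, 0.002, 0.001], 'tau': [0.0, -59.645, 1.608, -28.119, 0.012, 0.009, 0.0], 'tcp_pos': [0.249, 0.627, 0.23], 'orientation': [-0.592, -3.085, 0.003], 'contact_force': [0.175, 0.399, 0.127], 'moment': [-0.037, 0.016, 0.018], 'gripper_force': 0.0, 'grip_width': 0.085}
scene [ 0.23459544 -0.42948344  0.57055571] [391.75603583 391.75603583   1.        ]
side [ 0.33931106 -0.87422493  0.85840958] [479.3404776 479.3404776   1.       ]
```

View pics/scene0.png

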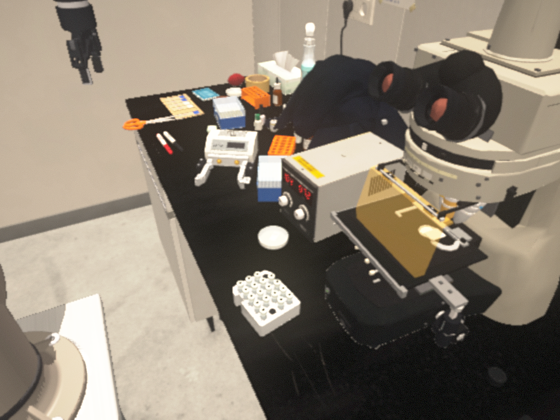

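View pics/side0.png

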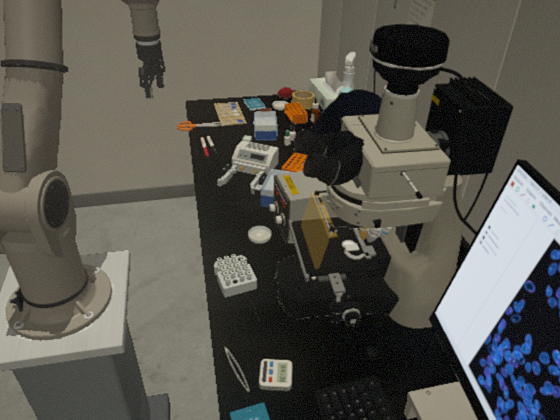

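```bash
python3 - <<'E'
from h import *
im=None
S=1000 # px/m ; x 0.3..0.8 -> rows ; y -0.3..0.7
out=[]
for n in ['scene','side']:
    w=np.load('pics/%s0.npy'%n); c=cv2.imread('pics/%s0.png'%n)
    ok=np.isfinite(w[...,0])&(w[...,2]<0.17)&(w[...,2]>-0.01)
    P=w[ok];C=c[ok]
    col=((0.8-P[:,1])/1.15*800).astype(int); row=((0.85-P[:,0])/0.575*400*1).astype(int)
    g=np.zeros((400,800,3),np.uint8)
    m=(col>=0)&(col<800)&(row>=0)&(row<400)
    o=np.argsort(P[m][:,2])
    g[row[m][o],col[m][o]]=C[m][o]
    g=cv2.dilate(g,np.ones((2,2)))
    out.append(g)
    # stats
    def st(name,x0,x1,y0,y1,z0,z1):
        q=P[(P[:,0]>x0)&(P[:,0]<x1)&(P[:,1]>y0)&(P[:,1]<y1)&(P[:,2]>z0)&(P[:,2]<z1)]
        if len(q): print(n,name,len(q),q.min(0).round(3),q.max(0).round(3),q.mean(0).round(3))
    K=c.shape
    for nm,(u,v) in (dict(block=(266,296),dish=(273,237),tip=(270,165),dock=(230,140)) if n=='scene' else dict(block=(234,268),dish=(260,233),dock=(256,150))).items(): print(n,nm,w[v,u].round(3))
cv2.imwrite('pics/top0.png',cv2.resize(out[0],None,fx=1,fy=1))
E
```

```text
scene block [ 0.411 -0.023  0.046]
scene dish [0.502 0.142 0.014]
scene tip [0.588 0.341 0.062]
scene dock [0.548 0.519 0.058]
side block [0.416 0.002 0.031]
side dish [0.506 0.146 0.015]
side dock [0.557 0.528 0.061]
```

View pics/top0.png

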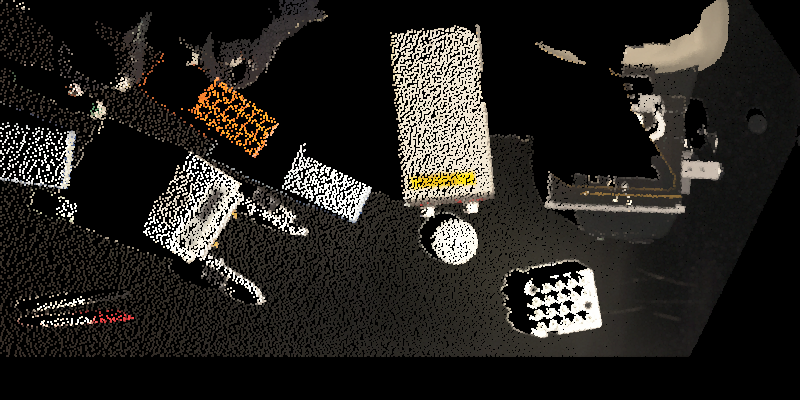

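```bash
python3 - <<'E'
from h import *
f=grab('wrist'); save(f,'w0.png'); w=cloud(f); np.save('pics/w0.npy',w); print(-f['R'].T@np.ravel(f['tvec']), f['R'][2])
a=f['image'][:,:,::-1]
s=cv2.imread('pics/scene0.png')
c=cv2.resize(s[120:195,185:295],(400,272),interpolation=cv2.INTER_CUBIC)
d=cv2.resize(s[220:335,220:320],(313,360)[::1],interpolation=cv2.INTER_CUBIC)
m=np.zeros((600,800,3),np.uint8); m[:300,:400]=cv2.resize(a,(400,300)); m[:272,400:]=c; m[240+0:600,0:313]=d if 0 else m[240:600,0:313]
m[300:600,0:260]=cv2.resize(d,(260,300))
cv2.imwrite('pics/mos.png',m)
for n in ['scene','side','w']:
    w=np.load('pics/%s0.npy'%n)if n!='w' else w
    def box(nm,x0,x1,y0,y1,z0,z1):
        q=w[(w[...,0]>x0)&(w[...,0]<x1)&(w[...,1]>y0)&(w[...,1]<y1)&(w[...,2]>z0)&(w[...,2]<z1)]
        if len(q)<8: return
        R=cv2.minAreaRect(q[:,:2].astype(np.float32)*1000)
        print(n,nm,len(q),np.round(R[0],1),np.round(R[1],1),round(R[2],2))
    box('blocktop',.33,.49,-.1,.09,.026,.034)
    box('caps',.33,.49,-.1,.09,.044,.052)
    box('dish',.44,.56,.09,.2,.011,.02)
    box('tip',.5,.68,.23,.42,.055,.07)
    box('housing',.44,.7,.4,.65,.055,.068)
    box('rails',.36,.6,.35,.55,.018,.026)
    box('lamp',.54,.8,.05,.3,.145,.165)
E
```

```text
[0.17988898 0.65357664 0.37407531] [ 0.27329093 -0.11150033 -0.95544741]
scene blocktop 1046 [414.2  -7. ] [ 85.1 102.4] 9.91
scene caps 623 [413.7  -7.5] [67.  83.3] 10.17
scene dish 511 [520.9 153.4] [102.4  64. ] 18.03
scene tip 620 [587.2 328.3] [118.8  70.1] 62.89
scene housing 569 [558.6 538. ] [ 69.4 135.9] 57.15
scene rails 471 [500.3 442.3] [131.6 154.6] 61.97
scene lamp 3678 [681.8 166. ] [246.  130.7] 5.02
side blocktop 483 [413.2  -6.7] [ 83.8 106. ] 10.15
side caps 292 [413.8  -6.9] [64.9 85.5] 10.16
side dish 288 [518.7 152. ] [96.7 62.5] 14.47
side tip 253 [583.4 333. ] [125.4  61.7] 63.09
side housing 441 [556.1 538. ] [ 78.8 139.2] 58.47
side rails 300 [499.1 447.6] [145.1 154.1] 63.8
side lamp 1091 [620.  163.5] [124.4 137.1] 6.23
w blocktop 483 [413.2  -6.7] [ 83.8 106. ] 10.15
w caps 292 [413.8  -6.9] [64.9 85.5] 10.16
w dish 288 [518.7 152. ] [96.7 62.5] 14.47
w tip 253 [583.4 333. ] [125.4  61.7] 63.09
w housing 441 [556.1 538. ] [ 78.8 139.2] 58.47
w rails 300 [499.1 447.6] [145.1 154.1] 63.8
w lamp 1091 [620.  163.5] [124.4 137.1] 6.23
```

View pics/mos.png

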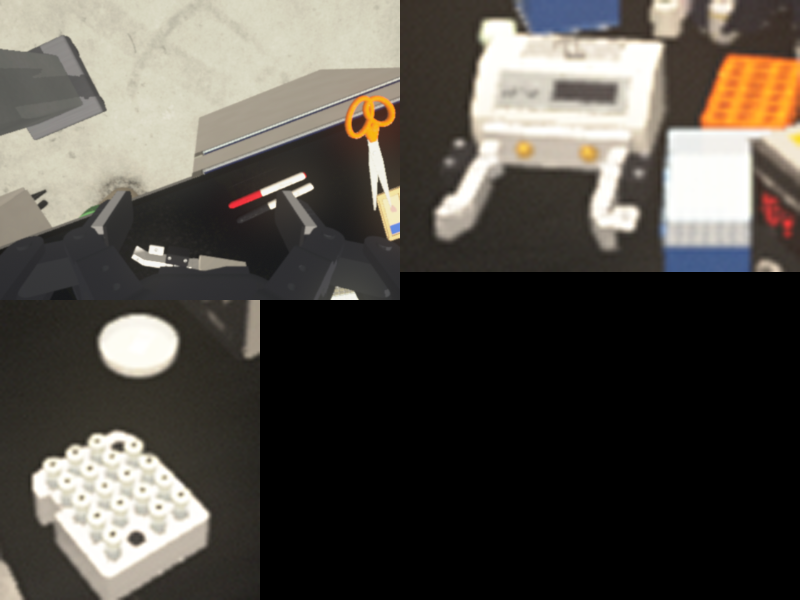

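Call:
step_arm --pt "-45 -13 -10 0 0 0 55" --pt "-90 -26 -20 0 0 0 55" --pt "-135 -39 -30 0 0 0 55" --pt "-180 -52 -40 0 0 0 55" --pt "-225 -65 -40 0 0 0 55" --pt "-270 -78 -40 0 0 0 55" --pt "-305 -91 -40 0 0 0 55" --pt "-305 -91 -40 0 0 0 55"

```text
clock: 0.95
tcp_pos: [0.5052, 0.4231, 0.2711]
orientation: [0.607, 3.079, -0.005]
contact_force: [0.0, -0.2, -0.3]
grip_width: 0.0552
gripper_force: 0.0
```

```bash
python3 - <<'E'
from h import *
f=grab('wrist'); save(f,'w1.png'); np.save('pics/w1.npy',cloud(f)); np.savez('pics/w1c.npz',K=f['mtx'],R=f['R'],t=np.ravel(f['tvec']))
E
```

```text
(no output)
```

View pics/w1.png

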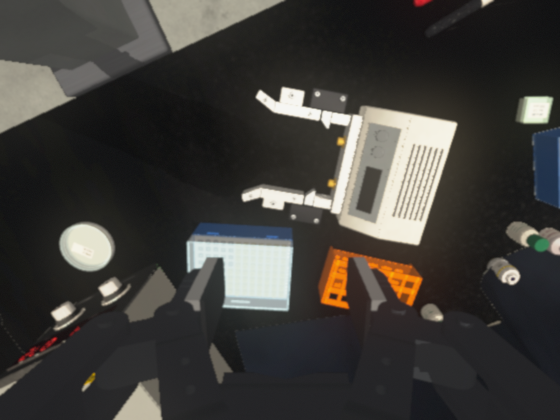

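```bash
python3 - <<'E'
import cv2
s=cv2.imread('pics/w1.png'); cv2.imwrite('pics/w1z.png',cv2.resize(s[80:230,235:435],(800,600),interpolation=cv2.INTER_CUBIC))
E
```

```text
(no output)
```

View pics/w1z.png

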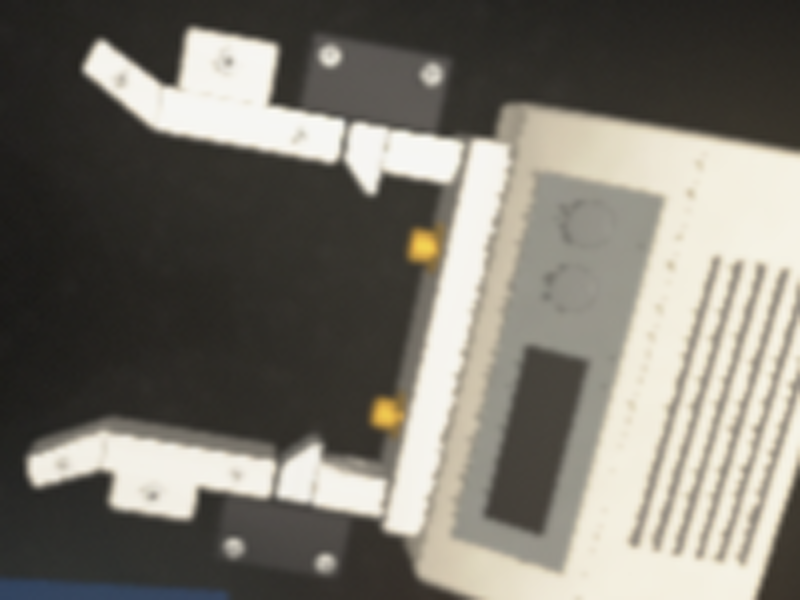

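```bash
python3 - <<'E'
import numpy as np
c=np.load('pics/w1c.npz');K,R,t=c['K'],c['R'],c['t']
C=-R.T@t; print(C)
def P(U,V,z,zoom=True):
    u,v=((U+.5)/4-.5+235,(V+.5)/4-.5+80) if zoom else (U,V)
    d=R.T@np.linalg.inv(K)@[u,v,1]; return (C+d*(z-C[2])/d[2])[:2]
a,b=P(470,140,.03),P(385,528,.03)
print('stop',a,b,np.linalg.norm(a-b),(a+b)/2); e=(a-b); print('stop normal deg',np.degrees(np.arctan2(e[1],e[0]))-90)
ru=[P(155,128,.022),P(340,162,.022),P(458,184,.022)]; rl=[P(105,431,.022),P(277,461,.022)]
for q in (ru,rl):
    e=q[-1]-q[0]; print(np.round(q,4).tolist(),'deg',np.degrees(np.arctan2(e[1],e[0])))
pins=[P(418,246,.015),P(378,413,.015)]; print('pins',pins,np.linalg.norm(pins[0]-pins[1]))
print('tips',P(90,68,.022),P(35,487,.022))
w=np.load('pics/w1.npy')
# dish center from rim
for n in ['scene0','side0','w1']:
    w=np.load('pics/%s.npy'%n); m=(w[...,2]>.011)&(w[...,2]<.02)&(abs(w[...,0]-.5)<.04)&(abs(w[...,1]-.143)<.04); q=w[m][:,:2]
    print('dish',n,q.min(0),q.max(0),(q.min(0)+q.max(0))/2)
w=np.load('pics/w1.npy')
import cv2
def box(nm,x0,x1,y0,y1,z0,z1):
    q=w[(w[...,0]>x0)&(w[...,0]<x1)&(w[...,1]>y0)&(w[...,1]<y1)&(w[...,2]>z0)&(w[...,2]<z1)]
    if len(q)>8:
        r=cv2.minAreaRect(q[:,:2].astype(np.float32)*1000); print(nm,len(q),np.round(r[0],1),np.round(r[1],1),round(r[2],2))
box('housing',.44,.7,.4,.65,.055,.068)
box('tip',.5,.68,.23,.42,.055,.07)
E
```

```text
[0.43546596 0.4510288  0.41450909]
stop [0.47699151 0.51119563] [0.57247069 0.45195276] 0.11236543140992133 [0.5247311 0.4815742]
stop normal deg 58.1812487443959
[[0.4418, 0.433], [0.4698, 0.4771], [0.4878, 0.5055]] deg 57.60831005191363
[[0.5157, 0.3858], [0.5435, 0.4294]] deg 57.55200047190094
pins [array([0.50092082, 0.49007643]), array([0.54297053, 0.46244019])] 0.050318383837881994
tips [0.42056093 0.42267434] [0.5236208  0.35951895]
dish scene0 [0.47157463 0.11492408] [0.53567422 0.18089375] [0.50362443 0.14790891]
dish side0 [0.47151961 0.11605977] [0.53480752 0.17763661] [0.50316356 0.14684819]
dish w1 [0.47275949 0.11395371] [0.53651646 0.18005329] [0.50463797 0.1470035 ]
housing 7653 [559.3 536.6] [ 67.8 136.2] 57.81
tip 5177 [595.  327.5] [117.3  83.5] 64.45
```

```bash
cat > plan.py <<'E'
import numpy as np
from scipy.optimize import minimize, differential_evolution
O=np.array([.5247,.4816]);TH=np.radians(57.7);d=np.array([np.cos(TH),np.sin(TH)])
dish=np.array([.5037,.147]);OFF=.061
def roll(p,S,n=120):
    L,k=p[0],p[1:]; h=np.r_[0,np.cumsum(np.repeat(k,n//len(k)))*L/n]+S[2]
    hm=(h[1:]+h[:-1])/2
    return np.c_[S[0]+np.r_[0,np.cumsum(np.cos(hm))]*L/n,S[1]+np.r_[0,np.cumsum(np.sin(hm))]*L/n,h]
def feats(q):
    c=np.c_[np.cos(q[:,2]),np.sin(q[:,2])]; tcp=q[:,:2]-OFF*c
    rel=dish-q[:,:2]; lx=(rel*c).sum(1); ly=rel[:,1]*c[:,0]-rel[:,0]*c[:,1]
    cl=np.hypot(np.maximum(abs(lx+.01)-.06,0),np.maximum(abs(ly)-.045,0))-.033
    corner=[q[:,0]+.05*c[:,0]*a-.042*c[:,1] for a in (1,-1)]
    return tcp,np.hypot(*tcp.T),cl.min(),np.min(corner)
def cost(p,S):
    q=roll(p,S); tcp,rr,cl,ed=feats(q)
    e=O-q[-1,:2]; s=e@d; lat=e[0]*d[1]-e[1]*d[0]
    return 1e4*lat**2+300*(q[-1,2]-TH)**2+3e3*max(0,.165-s)**2+3e3*max(0,s-.19)**2+3e4*max(0,.010-cl)**2+1e3*max(0,.34-ed)**2+50*(np.maximum(0,.43-rr)**2).max()+1e-4*np.sum(p[1:]**2)+1e-4*np.sum(np.diff(p[1:])**2)
def plan(S,N=6):
    r=differential_evolution(cost,[(.1,.45)]+[(-7.5,5)]*N,args=(S,),seed=1,maxiter=400,tol=1e-8)
    return r.x,r.fun
E
python3 - <<'E'
from plan import *
S=(.4137,-.007,np.radians(100.1))
p,f=plan(S);q=roll(p,S);t,rr,cl,ed=feats(q)
print(p.round(3),f,cl,ed,rr.min());e=O-q[-1,:2];print('s',e@d,'lat',e[0]*d[1]-e[1]*d[0],np.degrees(q[-1,2]))
for i in range(0,121,10): print(q[i,:2].round(4),np.degrees(q[i,2]).round(1),t[i].round(4),rr[i].round(3))
E
```

```text
[ 0.358 -1.751  0.99  -1.323 -2.948 -3.572 -3.796] 0.0249243690240757 0.028199162054909598 0.34897941740434657 0.41042272738776164
s 0.16500062582264186 lat 1.8095044412302919e-06 57.70102571134546
[ 0.4137 -0.007 ] 100.1 [ 0.4244 -0.0671] 0.43
[0.4092 0.0225] 97.1 [ 0.4168 -0.038 ] 0.419
[0.4063 0.0522] 94.1 [ 0.4107 -0.0087] 0.411
[0.4037 0.0819] 95.8 [0.4099 0.0212] 0.41
[0.4003 0.1116] 97.5 [0.4082 0.0511] 0.411
[0.397  0.1412] 95.2 [0.4025 0.0805] 0.411
[0.3948 0.171 ] 93.0 [0.398  0.1101] 0.413
[0.3946 0.2008] 87.9 [0.3924 0.1398] 0.417
[0.397  0.2305] 82.9 [0.3894 0.17  ] 0.425
[0.4022 0.2599] 76.8 [0.3883 0.2005] 0.437
[0.4106 0.2885] 70.7 [0.3904 0.231 ] 0.454
[0.422  0.3161] 64.2 [0.3955 0.2611] 0.474
[0.4365 0.3421] 57.7 [0.4039 0.2906] 0.498
```

Call:
step_arm --pt "-2 -43 0 0 0 0.1 55" --pt "-8 -86 0 0 0 0.2 55" --pt "-16 -129 0 0 0 0.3 55" --pt "-27 -172 0 0 0 0.4 55" --pt "-38 -215 0 0 0 0.5 55" --pt "-48 -258 0 0 0 0.6 55" --pt "-59 -300 0 0 0 0.7 55" --pt "-70 -342 0 0 0 0.8 55"

```text
clock: 1.8
tcp_pos: [0.4369, 0.0858, 0.2713]
orientation: [-1.748, -2.61, -0.001]
contact_force: [0.9, -0.5, 1.2]
grip_width: 0.055
gripper_force: 0.0
```

```bash
cat >> h.py <<'E'
from scipy.spatial.transform import Rotation as Ro
def delta(x,y,z,head):
    """tool shift (mm) and turn to a pose pointing down with tool x along head (rad)"""
    o=r.get_obs(); R=Ro.from_rotvec(o['orientation']); p=np.array(o['tcp_pos'])
    T=Ro.from_matrix(np.array([[np.cos(head),np.sin(head),0],[np.sin(head),-np.cos(head),0],[0,0,-1]]).T.T)
    return np.round(R.inv().apply(np.array([x,y,z])-p)*1000,1).tolist(), np.round((R.inv()*T).as_rotvec(),3).tolist()
E
python3 - <<'E'
from h import *
print(delta(.4277,-.086,.10,np.radians(100.1)), r.get_obs()['tcp_pos'], r.get_obs()['joints'])
E
```

```text
([-155.5, -74.0, 171.2], [0.0, -0.001, 0.214]) [0.43692935 0.08582706 0.27129552] [-0.68171961  0.03639824  0.36173916  2.04663321 -0.01549951  1.06072309
  0.07768587]
```

```bash
python3 - <<'E'
import plan; from plan import *
S=(.4137,-.007,np.radians(100.1))
def cost2(p,S):
    q=roll(p,S); tcp,rr,cl,ed=feats(q)
    e=O-q[-1,:2]; s=e@d; lat=e[0]*d[1]-e[1]*d[0]
    return 1e4*lat**2+300*(q[-1,2]-TH)**2+3e3*max(0,.165-s)**2+3e3*max(0,s-.19)**2+3e4*max(0,.013-cl)**2+5e3*(np.maximum(0,.43-rr)**2).max()+1e-5*np.sum(p[1:]**2)
plan.cost=cost2
p,f=plan.plan(S);q=roll(p,S);t,rr,cl,ed=feats(q)
print(p.round(3),f,cl,ed,rr.min())
for i in range(0,121,10): print(q[i,:2].round(4),np.degrees(q[i,2]).round(1),t[i].round(4),rr[i].round(3))
E
```

```text
Traceback (most recent call last):
AttributeError: 'function' object has no attribute 'plan'
```

Call:
step_arm --pt "-40 -19 0 0 0 0.08 55" --pt "-80 -38 10 0 0 0.15 55" --pt "-120 -57 40 0 0 0.214 55" --pt "-155 -74 80 0 0 0.214 55" --pt "-155 -74 120 0 0 0.214 55" --pt "-155 -74 150 0 0 0.214 55" --pt "-155 -74 171 0 0 0.214 55" --pt "-155 -74 171 0 0 0.214 55"

```text
clock: 2.6
tcp_pos: [0.4267, -0.0841, 0.098]
orientation: [-2.011, -2.408, 0.006]
contact_force: [1.1, -0.4, 0.2]
grip_width: 0.0554
gripper_force: 0.0
```

```bash
python3 - <<'E'
import plan as pl; from plan import roll,feats,O,d,TH,np
S=(.4137,-.007,np.radians(100.1))
def cost2(p,S):
    q=roll(p,S); tcp,rr,cl,ed=feats(q)
    e=O-q[-1,:2]; s=e@d; lat=e[0]*d[1]-e[1]*d[0]
    return 1e4*lat**2+300*(q[-1,2]-TH)**2+3e3*max(0,.165-s)**2+3e3*max(0,s-.19)**2+3e4*max(0,.013-cl)**2+5e3*(np.maximum(0,.43-rr)**2).max()+1e-5*np.sum(p[1:]**2)
pl.cost=cost2
p,f=pl.plan(S);q=roll(p,S);t,rr,cl,ed=feats(q)
print(p.round(3),f,cl,ed,rr.min())
for i in range(0,121,10): print(q[i,:2].round(4),np.degrees(q[i,2]).round(1),t[i].round(4),rr[i].round(3))
from h import *
print(delta(.4277,-.086,.006,np.radians(100.1)),r.get_obs()['joints'].round(3))
w=cloud(grab('scene'))
for z in ((.026,.034),(.044,.052)):
    q=w[(w[...,0]>.33)&(w[...,0]<.49)&(w[...,1]>-.1)&(w[...,1]<.09)&(w[...,2]>z[0])&(w[...,2]<z[1])]
    print(cv2.minAreaRect(q[:,:2].astype(np.float32)*1000))
E
```

```text
[ 3.380e-01 -1.721e+00  1.656e+00 -1.000e-03 -2.983e+00 -7.500e+00
 -2.591e+00] 1.7139127695312428 0.030452066175584824 0.3358077709561285 0.4114953889344726
[ 0.4137 -0.007 ] 100.1 [ 0.4244 -0.0671] 0.43
[0.4094 0.0208] 97.3 [ 0.4172 -0.0397] 0.419
[0.4065 0.0488] 94.5 [ 0.4114 -0.012 ] 0.412
[0.4036 0.0769] 97.2 [0.4113 0.0163] 0.412
[0.3994 0.1047] 99.9 [0.4099 0.0446] 0.412
[0.3946 0.1324] 99.9 [0.4051 0.0724] 0.411
[0.3898 0.1602] 99.9 [0.4002 0.1001] 0.413
[0.3861 0.1881] 95.1 [0.3915 0.1273] 0.412
[0.3848 0.2162] 90.3 [0.3851 0.1552] 0.415
[0.3876 0.2442] 78.2 [0.3751 0.1845] 0.418
[0.3963 0.2709] 66.1 [0.3715 0.2152] 0.429
[0.4086 0.2962] 61.9 [0.3799 0.2425] 0.451
[0.4228 0.3206] 57.7 [0.3902 0.269 ] 0.474
([-2.1, 1.2, 92.0], [-0.006, -0.001, 0.003]) [-0.373  0.314  0.499  2.249 -0.251  0.635  0.489]
((414.40966796875, -7.668510437011719), (85.21866607666016, 101.37278747558594), 9.850419044494629)
((414.0732421875, -7.161407470703125), (65.63024139404297, 83.02317810058594), 9.811466217041016)
```

Call:
step_arm --pt "-2 1 25 -0.003 0 0 55" --pt "-2 1 50 -0.006 0 0 55" --pt "-2 1 70 -0.006 0 0 55" --pt "-2 1 82 -0.006 0 0 55" --pt "-2 1 88 -0.006 0 0 55" --pt "-2 1 88 -0.006 0 0 55"

```text
clock: 3.25
tcp_pos: [0.4305, -0.0868, 0.0126]
orientation: [2.012, 2.407, 0.008]
contact_force: [0.6, -0.2, -0.2]
grip_width: 0.0549
gripper_force: 0.0
```

```bash
python3 - <<'E'
from h import *
f=grab('wrist'); save(f,'w2.png'); print(r.get_obs()['joints'].round(3),r.get_obs()['tcp_pos'],delta(.4244,-.0671,.008,np.radians(100)))
w=cloud(f); o=r.get_obs()
R=Ro.from_rotvec(o['orientation']); L=R.inv().apply((w.reshape(-1,3)-o['tcp_pos']))
m=(abs(L[:,0])<.02)&(abs(L[:,1])<.06)&(L[:,2]>-.03)&(L[:,2]<-.0)&(w.reshape(-1,3)[:,2]>.004)
for s in (1,-1):
    q=L[m&(s*L[:,1]>0)]; print(s,len(q),q.min(0) if len(q) else '',q.max(0) if len(q) else '')
E
```

```text
[-0.235  0.491  0.355  2.282 -0.417  0.421  0.643] [ 0.43069958 -0.08699234  0.01293676] ([20.7, -2.7, 4.9], [0.007, -0.0, 0.004])
1 1294 [-0.012415    0.02711961 -0.02992538] [ 0.01096688  0.04158704 -0.00373655]
-1 1301 [-0.01227264 -0.04124369 -0.0299985 ] [ 0.01083838 -0.02701942 -0.00435965]
```

View pics/w2.png

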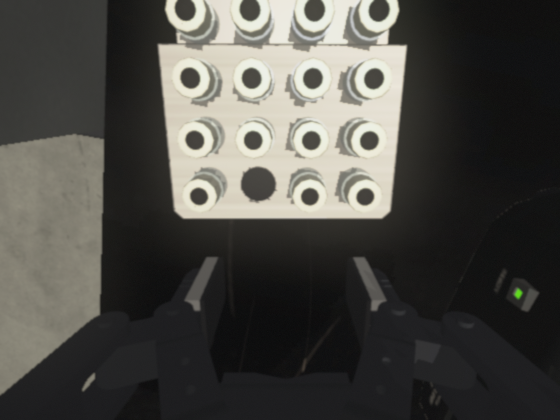

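Call:
step_arm --pt "6 -1 4 0.007 0 0 55" --pt "12 -2 5 0.007 0 0 55" --pt "16 -3 5 0.007 0 0 55" --pt "19 -3 5 0.007 0 0 55" --pt "22 -3 5 0.007 0 0 55" --pt "25 -3 5 0.007 0 0 55" --pt "25 -3 5 0.007 0 0 55"

```text
clock: 4.0
tcp_pos: [0.4229, -0.063, 0.0074]
orientation: [-2.015, -2.41, 0.001]
contact_force: [0.6, -2.0, 0.5]
grip_width: 0.0549
gripper_force: 0.8
```

```bash
cat >> h.py <<'E'
def block(f,R,p):
    """block tail edge in tool frame from the metal top (z 27..33 mm): (tail mid x, mid y, yaw) and world centre"""
    w=cloud(f).reshape(-1,3); L=R.inv().apply(w-p)
    m=(w[:,2]>.026)&(w[:,2]<.034)&(L[:,0]>.006)&(L[:,0]<.13)&(abs(L[:,1])<.07)
    c=f['image'].reshape(-1,3).max(1)>110
    q=L[m&c][:,:2]; return q
E
python3 - <<'E'
from h import *
o=r.get_obs(); print(o['tcp_pos'],o['orientation'],o['contact_force'],o['joints'].round(2))
f=grab('wrist'); save(f,'w3.png'); R=Ro.from_rotvec(o['orientation'])
q=block(f,R,o['tcp_pos'])*1000; print(len(q),q.min(0),q.max(0))
# rear edge: bin by y
for y in range(-36,37,8):
    k=q[abs(q[:,1]-y)<2]; print(y,len(k),k[:,0].min().round(1) if len(k) else '',end=' | ')
for x in range(15,60,10):
    k=q[abs(q[:,0]-x)<2]; print(x,len(k),k[:,1].min().round(1) if len(k) else '',k[:,1].max().round(1) if len(k) else '',end=' | ')
h=R.apply([1,0,0]); print(np.degrees(np.arctan2(h[1],h[0])), R.apply([0,0,1]).round(3))
w=cloud(grab('scene'))
q=w[(w[...,0]>.33)&(w[...,0]<.49)&(w[...,1]>-.06)&(w[...,1]<.11)&(w[...,2]>.044)&(w[...,2]<.052)]
print(cv2.minAreaRect(q[:,:2].astype(np.float32)*1000))
E
```

```text
[ 0.42292645 -0.06301966  0.00740607] [-2.01516830e+00 -2.40995684e+00  9.22482961e-04] [ 0.6016753  -1.98417112  0.52511596] [-0.29  0.49  0.35  2.3  -0.43  0.4   0.6 ]
32203 [  6.26303325 -39.95830005] [104.45833577  44.78457517]
-36 2100 10.1 | -28 611 9.1 | -20 1983 10.0 | -12 1359 10.6 | -4 933 10.3 | 4 2945 10.4 | 12 545 29.7 | 20 2680 10.2 | 28 926 8.1 | 36 1351 9.7 | 15 1028 -39.4 44.3 | 25 880 -39.9 44.4 | 35 845 -39.8 44.7 | 45 1259 -39.7 44.5 | 55 960 -39.7 44.8 | 100.19632134162744 [-0. -0. -1.]
((410.9314270019531, -14.963775634765625), (53.78473663330078, 110.88632202148438), 20.407636642456055)
```

```bash
cat > nxt.py <<'E'
import sys
from h import *
import plan as pl
def tcp_of(q,bx,by):
    c,s=np.cos(q[2]),np.sin(q[2]); return np.array([q[0]-bx*c-by*s,q[1]-bx*s+by*c])
def rows(bx,by,byaw,step,n,replan=True):
    o=r.get_obs(); R=Ro.from_rotvec(o['orientation']); p=np.array(o['tcp_pos']); h=R.apply([1,0,0]); a=np.arctan2(h[1],h[0])
    c,s=np.cos(a),np.sin(a); S=(p[0]+bx*c+by*s,p[1]+bx*s-by*c,a-byaw)
    if replan:
        P,f=pl.plan(S); q=pl.roll(P,S); t,rr,cl,ed=pl.feats(q); print('plan',P.round(2),f,'clear',cl.round(4),'edge',ed.round(3),'rmin',rr.min().round(3)); np.savez('pics/path.npz',q=q,L=P[0])
    z=np.load('pics/path.npz'); q=z['q']; L=z['L']; arc=np.linspace(0,L,len(q))
    i=np.argmin(np.hypot(q[:,0]-S[0],q[:,1]-S[1])); e=q[i]-np.array(S); print('block',np.round(S[:2],4),np.degrees(S[2]).round(1),'patherr',(e[:2]*1000).round(1),'deg',np.degrees(e[2]).round(2),'remain',L-arc[i])
    out=[]
    for k in range(1,n+1):
        qi=np.array([np.interp(min(arc[i]+k*step,L),arc,q[:,j]) for j in range(3)])
        t=tcp_of(qi,bx,by); dw=np.r_[t-p[:2],0.0075-p[2]]; dt=R.inv().apply(dw)*1000
        out.append([round(dt[0],1),round(dt[1],1),round(a-qi[2],3)])
    print(out,'z',round(dt[2],1),'F',o['contact_force'].round(1),'J',o['joints'].round(2))
E
python3 -c "
from nxt import *
rows(.0605,.0024,0,.005,8)"
```

```text
plan [ 0.35 -1.69  0.94 -1.38 -2.99 -3.6  -3.85] 0.022940043942141136 clear 0.0274 edge 0.349 rmin 0.411
block [ 0.4146 -0.0031] 100.2 patherr [0. 0.] deg 0.0 remain 0.35407924318183026
[[np.float64(5.0), np.float64(-0.5), np.float64(0.008)], [np.float64(10.0), np.float64(-0.9), np.float64(0.017)], [np.float64(15.1), np.float64(-1.3), np.float64(0.025)], [np.float64(20.1), np.float64(-1.7), np.float64(0.034)], [np.float64(25.1), np.float64(-2.0), np.float64(0.042)], [np.float64(30.2), np.float64(-2.3), np.float64(0.051)], [np.float64(35.2), np.float64(-2.5), np.float64(0.059)], [np.float64(40.3), np.float64(-2.7), np.float64(0.068)]] z -0.1 F [ 0.5 -1.   1. ] J [-0.29  0.49  0.35  2.3  -0.43  0.4   0.6 ]
```

Call:
step_arm --pt "5 -0.5 0 0 0 0.008 55" --pt "10 -0.9 0 0 0 0.017 55" --pt "15 -1.3 0 0 0 0.025 55" --pt "20 -1.7 0 0 0 0.034 55" --pt "25 -2 0 0 0 0.042 55" --pt "30 -2.3 0 0 0 0.051 55" --pt "35 -2.5 0 0 0 0.059 55" --pt "40 -2.7 0 0 0 0.068 55"

```text
clock: 4.9
tcp_pos: [0.4129, -0.024, 0.0074]
orientation: [-2.097, -2.339, 0.001]
contact_force: [1.0, -6.0, 3.0]
grip_width: 0.055
gripper_force: 2.7
```

```bash
cat >> nxt.py <<'E'
def look():
    o=r.get_obs(); f=grab('wrist'); R=Ro.from_rotvec(o['orientation']); q=block(f,R,np.array(o['tcp_pos']))*1000
    ed=[(x,k[:,1].min(),k[:,1].max()) for x in range(15,66,5) for k in [q[abs(q[:,0]-x)<2]] if len(k)>50]; ed=np.array(ed)
    ed=ed[(ed[:,2]-ed[:,1]>80)]
    sl=np.polyfit(ed[:,0],ed[:,1:].mean(1),1); yaw=np.arctan(sl[0]); tl=np.median([q[abs(q[:,1]-y)<2][:,0].min() for y in (-20,-12,-4,4,20)if (abs(q[:,1]-y)<2).sum()>20])
    by=np.polyval(sl,60); print('tail x',tl.round(1),'y60',by.round(1),'yaw(right+)',yaw.round(3),'n',len(ed), 'w',(ed[:,2]-ed[:,1]).mean().round(1))
    return by/1000,yaw
E
python3 -c "
from nxt import *
by,yaw=look(); rows(.0605,by,yaw,.006,8,False)"
```

```text
tail x 10.3 y60 2.4 yaw(right+) -0.001 n 11 w 84.0
block [0.4085 0.0372] 96.3 patherr [0.2 0.6] deg -0.14 remain 0.31276999814395007
[[np.float64(6.6), np.float64(-0.4), np.float64(0.012)], [np.float64(12.6), np.float64(-0.9), np.float64(0.022)], [np.float64(18.6), np.float64(-1.3), np.float64(0.031)], [np.float64(24.6), np.float64(-0.8), np.float64(0.025)], [np.float64(30.6), np.float64(-0.4), np.float64(0.02)], [np.float64(36.6), np.float64(0.1), np.float64(0.014)], [np.float64(42.6), np.float64(0.5), np.float64(0.009)], [np.float64(48.5), np.float64(0.9), np.float64(0.003)]] z -0.2 F [ 0.3 -3.9  2.5] J [-0.4   0.48  0.37  2.34 -0.46  0.39  0.47]
```

Call:
step_arm --pt "6 -0.4 0 0 0 0.01 55" --pt "12 -0.9 0 0 0 0.02 55" --pt "18 -1.3 0 0 0 0.028 55" --pt "24 -0.9 0 0 0 0.025 55" --pt "30 -0.4 0 0 0 0.02 55" --pt "36 0.1 0 0 0 0.014 55" --pt "42 0.5 0 0 0 0.009 55" --pt "48 0.9 0 0 0 0.003 55"

```text
clock: 5.75
tcp_pos: [0.4083, 0.0237, 0.0073]
orientation: [-2.1, -2.336, 0.002]
contact_force: [0.7, -5.7, 4.3]
grip_width: 0.0551
gripper_force: 3.0
```

```bash
python3 -c "
from nxt import *
by,yaw=look(); rows(.0605,by,yaw,.006,8,True)"
```

```text
tail x 10.3 y60 2.3 yaw(right+) 0.0 n 11 w 84.1
plan [ 0.27  0.47 -1.83 -2.88 -3.41 -3.7  -3.83] 0.02340527557627017 clear 0.0277 edge 0.349 rmin 0.411
block [0.4041 0.0851] 96.2 patherr [0. 0.] deg 0.0 remain 0.2653049692848988
[[np.float64(6.0), np.float64(0.1), np.float64(-0.002)], [np.float64(12.0), np.float64(0.3), np.float64(-0.005)], [np.float64(18.0), np.float64(0.4), np.float64(-0.008)], [np.float64(24.0), np.float64(0.5), np.float64(-0.011)], [np.float64(30.0), np.float64(0.6), np.float64(-0.014)], [np.float64(36.0), np.float64(0.7), np.float64(-0.016)], [np.float64(42.0), np.float64(0.8), np.float64(-0.019)], [np.float64(48.0), np.float64(0.3), np.float64(-0.013)]] z -0.2 F [ 0.1 -3.3  3. ] J [-0.53  0.48  0.38  2.35 -0.48  0.38  0.37]
```

Call:
step_arm --pt "6 0.1 0 0 0 -0.002 55" --pt "12 0.3 0 0 0 -0.005 55" --pt "18 0.4 0 0 0 -0.008 55" --pt "24 0.5 0 0 0 -0.011 55" --pt "30 0.6 0 0 0 -0.014 55" --pt "36 0.7 0 0 0 -0.016 55" --pt "42 0.8 0 0 0 -0.018 55" --pt "48 0.3 0 0 0 -0.013 55"

```text
clock: 6.6
tcp_pos: [0.4033, 0.0714, 0.0072]
orientation: [-2.084, -2.349, 0.002]
contact_force: [1.0, -5.3, 2.6]
grip_width: 0.055
gripper_force: 2.6
```

```bash
python3 -c "
from nxt import *
by,yaw=look(); rows(.0605,by,yaw,.006,8,False)"
```

```text
tail x 10.3 y60 2.3 yaw(right+) -0.002 n 11 w 84.1
block [0.3982 0.1328] 97.0 patherr [0.1 0.7] deg -0.11 remain 0.21666572491600067
[[np.float64(6.7), np.float64(-0.4), np.float64(0.011)], [np.float64(12.7), np.float64(-1.0), np.float64(0.022)], [np.float64(18.7), np.float64(-1.5), np.float64(0.033)], [np.float64(24.8), np.float64(-1.9), np.float64(0.044)], [np.float64(30.8), np.float64(-2.3), np.float64(0.055)], [np.float64(36.9), np.float64(-2.6), np.float64(0.066)], [np.float64(43.0), np.float64(-3.0), np.float64(0.079)], [np.float64(49.1), np.float64(-3.5), np.float64(0.097)]] z -0.3 F [ 0.4 -4.2  3.4] J [-0.65  0.48  0.39  2.34 -0.49  0.39  0.27]
```

Call:
step_arm --pt "6.5 -0.4 0 0 0 0.011 55" --pt "12.5 -1 0 0 0 0.022 55" --pt "18.5 -1.5 0 0 0 0.033 55" --pt "24.5 -1.9 0 0 0 0.044 55" --pt "30.5 -2.3 0 0 0 0.055 55" --pt "36.5 -2.6 0 0 0 0.066 55" --pt "42.5 -3 0 0 0 0.079 55" --pt "48.5 -3.5 0 0 0 0.096 55"

```text
clock: 7.45
tcp_pos: [0.3942, 0.1198, 0.0072]
orientation: [-2.195, -2.246, 0.002]
contact_force: [1.1, -2.5, -1.0]
grip_width: 0.0547
gripper_force: 1.2
```

```bash
python3 -c "
from nxt import *
by,yaw=look(); rows(.0605,by,yaw,.006,8,True)"
```

```text
tail x 10.2 y60 2.5 yaw(right+) 0.002 n 11 w 84.0
plan [ 0.17 -2.89 -3.1  -3.37 -3.63 -3.85 -4.  ] 0.019661464325126606 clear 0.0298 edge 0.35 rmin 0.414
block [0.3951 0.1813] 91.2 patherr [0. 0.] deg 0.0 remain 0.16847965440125076
[[np.float64(6.1), np.float64(-1.1), np.float64(0.019)], [np.float64(12.1), np.float64(-2.0), np.float64(0.036)], [np.float64(18.2), np.float64(-2.7), np.float64(0.054)], [np.float64(24.3), np.float64(-3.4), np.float64(0.071)], [np.float64(30.4), np.float64(-4.0), np.float64(0.089)], [np.float64(36.5), np.float64(-4.5), np.float64(0.107)], [np.float64(42.7), np.float64(-4.9), np.float64(0.126)], [np.float64(48.8), np.float64(-5.2), np.float64(0.144)]] z -0.3 F [-0.8 -0.3  1.3] J [-0.8   0.49  0.42  2.34 -0.53  0.4   0.1 ]
```

Call:
step_arm --pt "6 -1 0 0 0 0.018 55" --pt "12 -2 0 0 0 0.036 55" --pt "18 -2.7 0 0 0 0.054 55" --pt "24 -3.4 0 0 0 0.071 55" --pt "30 -4 0 0 0 0.089 55" --pt "36 -4.5 0 0 0 0.107 55" --pt "42 -4.9 0 0 0 0.126 55" --pt "48 -5.2 0 0 0 0.144 55"

```text
clock: 8.3
tcp_pos: [0.3879, 0.1676, 0.0072]
orientation: [-2.352, -2.082, 0.002]
contact_force: [-0.2, -1.8, -2.4]
grip_width: 0.055
gripper_force: 1.0
```

```bash
python3 -c "
from nxt import *
by,yaw=look(); rows(.0605,by,yaw,.006,8,True)"
```

```text
tail x 10.2 y60 2.6 yaw(right+) 0.004 n 11 w 84.2
plan [ 0.12 -2.91 -3.15 -3.47 -3.81 -4.1  -4.31] 0.009339238136335951 clear 0.037 edge 0.35 rmin 0.425
block [0.398  0.2285] 82.8 patherr [0. 0.] deg 0.0 remain 0.12101805010888057
[[np.float64(6.1), np.float64(-1.2), np.float64(0.021)], [np.float64(12.1), np.float64(-2.1), np.float64(0.039)], [np.float64(18.2), np.float64(-2.9), np.float64(0.056)], [np.float64(24.3), np.float64(-3.6), np.float64(0.075)], [np.float64(30.5), np.float64(-4.2), np.float64(0.093)], [np.float64(36.6), np.float64(-4.7), np.float64(0.112)], [np.float64(42.7), np.float64(-5.1), np.float64(0.132)], [np.float64(48.9), np.float64(-5.5), np.float64(0.153)]] z -0.2 F [-0.5 -0.3 -0.9] J [-0.95  0.52  0.48  2.32 -0.59  0.42 -0.1 ]
```

Call:
step_arm --pt "6 -1.1 0 0 0 0.02 55" --pt "12 -2.1 0 0 0 0.039 55" --pt "18 -2.9 0 0 0 0.056 55" --pt "24 -3.6 0 0 0 0.075 55" --pt "30 -4.2 0 0 0 0.093 55" --pt "36 -4.7 0 0 0 0.112 55" --pt "42 -5.1 0 0 0 0.132 55" --pt "48 -5.5 0 0 0 0.152 55"

```text
clock: 9.15
tcp_pos: [0.3883, 0.2156, 0.0073]
orientation: [-2.503, -1.897, 0.002]
contact_force: [-1.8, -4.8, 3.0]
grip_width: 0.0556
gripper_force: 2.3
```

```bash
python3 -c "
from nxt import *
by,yaw=look(); rows(.0605,by,yaw,.006,8,True)"
```

```text
tail x 10.3 y60 2.6 yaw(right+) -0.001 n 11 w 84.1
plan [ 0.1   4.31 -7.5  -7.5  -7.5  -4.36  5.  ] 1.9750837049392327 clear 0.0534 edge 0.353 rmin 0.447
block [0.4074 0.2745] 74.4 patherr [0. 0.] deg 0.0 remain 0.10000000000252726
[[np.float64(6.0), np.float64(1.6), np.float64(-0.027)], [np.float64(11.9), np.float64(2.9), np.float64(-0.053)], [np.float64(17.9), np.float64(3.1), np.float64(-0.063)], [np.float64(23.9), np.float64(0.1), np.float64(-0.018)], [np.float64(30.1), np.float64(-2.6), np.float64(0.027)], [np.float64(36.3), np.float64(-5.0), np.float64(0.072)], [np.float64(42.7), np.float64(-7.1), np.float64(0.117)], [np.float64(49.1), np.float64(-8.9), np.float64(0.162)]] z -0.2 F [-1.3 -1.  -0. ] J [-1.08  0.55  0.53  2.27 -0.64  0.46 -0.3 ]
```

```bash
sed -i 's/(.1,.45)/(.03,.45)/' plan.py; python3 -c "
from nxt import *
rows(.0605,.0026,0,.006,8,True)"
```

```text
plan [ 0.07 -3.15 -3.41 -3.75 -4.11 -4.44 -4.68] 0.009478327636420227 clear 0.0534 edge 0.353 rmin 0.447
block [0.4074 0.2745] 74.3 patherr [0. 0.] deg 0.0 remain 0.07394323506534925
[[np.float64(6.1), np.float64(-1.1), np.float64(0.019)], [np.float64(12.1), np.float64(-2.1), np.float64(0.038)], [np.float64(18.2), np.float64(-3.0), np.float64(0.058)], [np.float64(24.4), np.float64(-3.8), np.float64(0.079)], [np.float64(30.5), np.float64(-4.6), np.float64(0.101)], [np.float64(36.7), np.float64(-5.3), np.float64(0.123)], [np.float64(42.9), np.float64(-5.9), np.float64(0.148)], [np.float64(49.1), np.float64(-6.4), np.float64(0.172)]] z -0.2 F [-1.3 -1.  -0. ] J [-1.08  0.55  0.53  2.27 -0.64  0.46 -0.3 ]
```

Call:
step_arm --pt "6 -1.1 0 0 0 0.019 55" --pt "12 -2.1 0 0 0 0.038 55" --pt "18 -3 0 0 0 0.058 55" --pt "24 -3.8 0 0 0 0.079 55" --pt "30 -4.6 0 0 0 0.101 55" --pt "36 -5.3 0 0 0 0.123 55" --pt "42 -5.9 0 0 0 0.147 55"

```text
clock: 9.9
tcp_pos: [0.3931, 0.256, 0.0072]
orientation: [-2.637, -1.708, 0.006]
contact_force: [-3.9, -8.1, 7.5]
grip_width: 0.055
gripper_force: 4.3
```

```bash
python3 -c "
from nxt import *
by,yaw=look(); rows(.0605,by,yaw,.005,8,True)"
```

```text
tail x 10.6 y60 2.7 yaw(right+) 0.001 n 11 w 84.1
plan [ 0.03 -2.77 -3.2  -3.78 -4.41 -4.99 -5.42] 0.01130986918737859 clear 0.0756 edge 0.362 rmin 0.471
block [0.4209 0.3118] 65.8 patherr [0. 0.] deg 0.0 remain 0.03429667269446096
[[np.float64(5.0), np.float64(-0.9), np.float64(0.015)], [np.float64(10.1), np.float64(-1.7), np.float64(0.031)], [np.float64(15.2), np.float64(-2.6), np.float64(0.049)], [np.float64(20.3), np.float64(-3.6), np.float64(0.07)], [np.float64(25.5), np.float64(-4.5), np.float64(0.093)], [np.float64(30.7), np.float64(-5.6), np.float64(0.118)], [np.float64(35.2), np.float64(-6.4), np.float64(0.142)], [np.float64(35.2), np.float64(-6.4), np.float64(0.142)]] z -0.4 F [-0.4 -2.4 -0.4] J [-1.18  0.59  0.59  2.22 -0.68  0.51 -0.48]
```

Call:
step_arm --pt "5 -0.9 0 0 0 0.015 55" --pt "10 -1.7 0 0 0 0.031 55" --pt "15 -2.6 0 0 0 0.049 55" --pt "20 -3.6 0 0 0 0.07 55" --pt "25 -4.5 0 0 0 0.093 55" --pt "30 -5.5 0 0 0 0.118 55" --pt "34 -6.2 0 0 0 0.138 55" --pt "34 -6.2 0 0 0 0.138 55"

```text
clock: 10.75
tcp_pos: [0.4017, 0.2912, 0.0071]
orientation: [-2.746, -1.524, 0.003]
contact_force: [-0.9, -2.7, 0.1]
grip_width: 0.0549
gripper_force: 1.4
```

```bash
cat >> nxt.py <<'E'
def dock(bx=.0605):
    by,yaw=look(); o=r.get_obs(); R=Ro.from_rotvec(o['orientation']); p=np.array(o['tcp_pos']); h=R.apply([1,0,0]); a=np.arctan2(h[1],h[0])
    c,s=np.cos(a),np.sin(a); b=p[:2]+bx*np.array([c,s])+by*np.array([s,-c])
    D=lambda v:[((v-pl.O)@pl.d*1000).round(1),((v-pl.O)@[-pl.d[1],pl.d[0]]*1000).round(1)]
    print('block dock x,y(left+)',D(b),'hand yaw err deg',np.degrees(a-pl.TH).round(2),'block yaw err',np.degrees(a-yaw-pl.TH).round(2),'tcp',D(p[:2]),p[2].round(4),'F tool',R.inv().apply(o['contact_force']).round(1))
    print('tool axes of dock x:',R.inv().apply([*pl.d,0]).round(4),'turn to square',round(a-pl.TH,4))
E
python3 -c "
from nxt import *
dock()
f=grab('wrist');save(f,'w4.png')"
```

```text
tail x 10.4 y60 2.9 yaw(right+) -0.001 n 11 w 84.0
block dock x,y(left+) [np.float64(-165.9), np.float64(-0.3)] hand yaw err deg 0.41 block yaw err 0.44 tcp [np.float64(-226.5), np.float64(2.2)] 0.0071 F tool [-2.5  0.3  0.3]
tool axes of dock x: [ 1.0e+00  7.1e-03 -9.0e-04] turn to square 0.0071
```

View pics/w4.png

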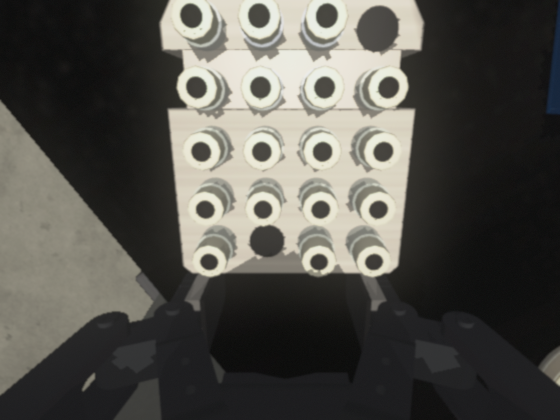

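Call:
step_arm --pt "-4 0 0 0 0 0 55" --pt "-5 2.6 0 0 0 0.007 55" --pt "-4 2.6 0 0 0 0.007 55" --pt "0 2.6 0 0 0 0.007 55" --pt "5 2.6 0 0 0 0.007 55" --pt "10 2.7 0 0 0 0.007 55" --pt "15 2.7 0 0 0 0.007 55" --pt "20 2.7 0 0 0 0.007 55"

```text
clock: 11.65
tcp_pos: [0.4137, 0.3043, 0.0069]
orientation: [2.752, 1.514, -0.009]
contact_force: [-4.2, -7.0, 7.5]
grip_width: 0.055
gripper_force: 4.3
```

```bash
python3 -c "
from nxt import *
dock()"
```

```text
tail x 10.5 y60 -0.6 yaw(right+) -0.001 n 11 w 84.0
block dock x,y(left+) [np.float64(-147.0), np.float64(-0.4)] hand yaw err deg -0.05 block yaw err 0.03 tcp [np.float64(-207.5), np.float64(-0.9)] 0.007 F tool [-2.1 -1.2  1.9]
tool axes of dock x: [ 1.0e+00 -8.0e-04 -3.3e-03] turn to square -0.0008
```

Call:
step_arm --pt "5 0 0 0 0 0 55" --pt "10 0 0 0 0 0 55" --pt "15 0 -0.1 0 0 0 55" --pt "20 0 -0.1 0 0 0 55" --pt "25 0 -0.1 0 0 0 55" --pt "30 0 -0.2 0 0 0 55" --pt "35 0 -0.2 0 0 0 55" --pt "40 0 -0.2 0 0 0 55"

```text
clock: 12.5
tcp_pos: [0.4366, 0.3407, 0.0073]
orientation: [-2.751, -1.516, 0.002]
contact_force: [-0.9, -1.9, -1.4]
grip_width: 0.0553
gripper_force: 1.0
```

```bash
python3 -c "
from nxt import *
dock()"
```

```text
tail x 10.7 y60 -0.5 yaw(right+) -0.0 n 11 w 84.0
block dock x,y(left+) [np.float64(-104.6), np.float64(-0.2)] hand yaw err deg 0.03 block yaw err 0.05 tcp [np.float64(-165.1), np.float64(-0.8)] 0.0074 F tool [-0.2 -0.1  0.7]
tool axes of dock x: [1.e+00 4.e-04 3.e-04] turn to square 0.0004
```

Call:
step_arm --pt "3 0 0 0 0 0 55" --pt "6 0 0 0 0 0 55" --pt "9 0 0 0 0 0 55" --pt "12 0 0 0 0 0 55" --pt "15 0 0 0 0 0 55" --pt "18 0 0 0 0 0 55" --pt "21 0 0 0 0 0 55" --pt "24 0 0 0 0 0 55"

```text
clock: 13.35
tcp_pos: [0.449, 0.3598, 0.0074]
orientation: [2.752, 1.515, -0.004]
contact_force: [-4.1, -5.9, 5.1]
grip_width: 0.0551
gripper_force: 3.5
```

```bash
python3 -c "
from nxt import *
dock()"
```

```text
tail x 10.5 y60 -0.8 yaw(right+) -0.014 n 11 w 86.7
block dock x,y(left+) [np.float64(-82.0), np.float64(-0.4)] hand yaw err deg -0.02 block yaw err 0.79 tcp [np.float64(-142.5), np.float64(-1.1)] 0.0075 F tool [-3.1  0.4  0.2]
tool axes of dock x: [ 1.0e+00 -4.0e-04 -1.1e-03] turn to square -0.0004
```

Call:
step_arm --pt "2 0 0 0 0 0 55" --pt "4 0 0 0 0 0 55" --pt "6 0 0 0 0 0 55" --pt "8 0 0 0 0 0 55" --pt "10 0 0 0 0 0 55" --pt "12 0 0 0 0 0 55" --pt "14 0 0 0 0 0 55"

```text
clock: 14.1
tcp_pos: [0.4558, 0.3705, 0.0074]
orientation: [2.752, 1.514, -0.007]
contact_force: [-8.5, -11.5, 12.0]
grip_width: 0.0553
gripper_force: 6.5
```

```bash
python3 -c "
from nxt import *
dock()"
```

```text
tail x 10.4 y60 -0.5 yaw(right+) 0.004 n 11 w 86.7
block dock x,y(left+) [np.float64(-70.1), np.float64(-0.6)] hand yaw err deg -0.05 block yaw err -0.29 tcp [np.float64(-130.6), np.float64(-1.1)] 0.0074 F tool [-10.1  -1.1  -8.2]
tool axes of dock x: [ 1.0e+00 -9.0e-04 -4.4e-03] turn to square -0.0009
```

Call:
step_arm --pt "-3 0 0 0 0 0 55" --pt "-3 0 -0.5 0 0 0 55" --pt "-3 0 -0.5 0 0 0 55"

```text
clock: 14.45
tcp_pos: [0.4557, 0.3707, 0.0081]
orientation: [-2.751, -1.516, -0.001]
contact_force: [-0.6, -0.3, 1.0]
grip_width: 0.0553
gripper_force: 0.3
```

```bash
python3 -c "
from nxt import *
dock()"
```

```text
tail x 10.5 y60 -0.1 yaw(right+) 0.003 n 11 w 86.5
block dock x,y(left+) [np.float64(-70.1), np.float64(-0.8)] hand yaw err deg 0.01 block yaw err -0.15 tcp [np.float64(-130.6), np.float64(-0.9)] 0.0081 F tool [ 0.1  0.2 -0.7]
tool axes of dock x: [1.e+00 2.e-04 8.e-04] turn to square 0.0002
```

Call:
step_arm --pt "1 0 0 0 0 0 55" --pt "2 0 0 0 0 0 55" --pt "3 0 -0.1 0 0 0 55" --pt "3.5 0 -0.2 0 0 0 55" --pt "4 0 -0.3 0 0 0 55" --pt "4 0 -0.3 0 0 0 55"

```text
clock: 15.1
tcp_pos: [0.4557, 0.3707, 0.0078]
orientation: [2.752, 1.514, -0.01]
contact_force: [-6.5, -7.4, 8.4]
grip_width: 0.0551
gripper_force: 4.8
```

```bash
python3 -c "
from nxt import *
dock()"
```

```text
tail x 10.3 y60 -0.2 yaw(right+) 0.006 n 11 w 86.5
block dock x,y(left+) [np.float64(-70.1), np.float64(-0.8)] hand yaw err deg -0.06 block yaw err -0.4 tcp [np.float64(-130.6), np.float64(-0.9)] 0.0078 F tool [-9.6 -1.1 -7.1]
tool axes of dock x: [ 1.     -0.0011 -0.0057] turn to square -0.0011
```

Call:
step_arm --pt "0 0 -0.5 0 0 0 55" --pt "0 0 -1 0 0 0 55" --pt "0 0 -1 0 0 0 55"

```text
clock: 15.45
tcp_pos: [0.4565, 0.3726, 0.0087]
orientation: [2.752, 1.516, -0.005]
contact_force: [-2.5, -3.8, -2.5]
grip_width: 0.055
gripper_force: 2.4
```

```bash
python3 -c "
from nxt import *
dock()"
```

```text
tail x 10.7 y60 0.1 yaw(right+) -0.007 n 11 w 85.2
block dock x,y(left+) [np.float64(-68.0), np.float64(-0.8)] hand yaw err deg -0.01 block yaw err 0.4 tcp [np.float64(-128.5), np.float64(-0.7)] 0.0087 F tool [-5.3  0.6  1.4]
tool axes of dock x: [ 1.0e+00 -2.0e-04 -2.4e-03] turn to square -0.0002
```

Call:
step_arm --pt "1 0 -0.1 0 0 0 55" --pt "2 0 -0.2 0 0 0 55" --pt "3 0 -0.2 0 0 0 55" --pt "3 0 -0.2 0 0 0 55"

```text
clock: 15.9
tcp_pos: [0.4583, 0.3753, 0.0089]
orientation: [2.752, 1.516, -0.004]
contact_force: [-3.6, -4.6, -1.9]
grip_width: 0.0548
gripper_force: 2.6
```

Call:
step_arm --pt "1 0 -0.1 0 0 0 55" --pt "2 0 -0.2 0 0 0 55" --pt "3 0 -0.2 0 0 0 55" --pt "3 0 -0.2 0 0 0 55"

```text
clock: 16.3
tcp_pos: [0.4596, 0.3773, 0.009]
orientation: [2.752, 1.515, -0.006]
contact_force: [-3.6, -4.8, -1.2]
grip_width: 0.0549
gripper_force: 3.1
```

```bash
python3 -c "
from nxt import *
dock()"
```

```text
tail x 10.7 y60 -0.2 yaw(right+) 0.005 n 11 w 86.7
block dock x,y(left+) [np.float64(-62.4), np.float64(-0.5)] hand yaw err deg -0.02 block yaw err -0.33 tcp [np.float64(-122.9), np.float64(-0.7)] 0.009 F tool [-5.3  0.2  2.2]
tool axes of dock x: [ 1.0e+00 -3.0e-04 -3.2e-03] turn to square -0.0003
```

Call:
step_arm --pt "1 0 0 0 0 0 55" --pt "2 0 -0.1 0 0 0 55" --pt "3 0 -0.1 0 0 0 55" --pt "3 0 -0.1 0 0 0 55"

```text
clock: 16.75
tcp_pos: [0.4622, 0.3812, 0.0096]
orientation: [-2.751, -1.516, 0.001]
contact_force: [-2.4, -3.5, -1.8]
grip_width: 0.0546
gripper_force: 1.7
```

Call:
step_arm --pt "0.7 0 -0.1 0 0 0 55" --pt "1.4 0 -0.2 0 0 0 55" --pt "2 0 -0.2 0 0 0 55" --pt "2 0 -0.2 0 0 0 55"

```text
clock: 17.15
tcp_pos: [0.4625, 0.3817, 0.0095]
orientation: [2.752, 1.515, -0.005]
contact_force: [-4.0, -4.0, -1.8]
grip_width: 0.0549
gripper_force: 3.0
```

```bash
python3 -c "
from nxt import *
dock()"
```

```text
tail x 10.8 y60 -0.7 yaw(right+) -0.044 n 11 w 85.2
block dock x,y(left+) [np.float64(-57.2), np.float64(-0.1)] hand yaw err deg -0.02 block yaw err 2.48 tcp [np.float64(-117.7), np.float64(-0.8)] 0.0095 F tool [-5.7 -0.5  1.8]
tool axes of dock x: [ 1.0e+00 -4.0e-04 -2.7e-03] turn to square -0.0004
```

Call:
step_arm --pt "0.5 0 -0.1 0 0 0 55" --pt "1 0 -0.1 0 0 0 55" --pt "1 0 -0.1 0 0 0 55"

```text
clock: 17.5
tcp_pos: [0.4628, 0.3823, 0.0095]
orientation: [2.752, 1.515, -0.006]
contact_force: [-3.2, -4.5, -2.3]
grip_width: 0.0553
gripper_force: 3.3
```

Call:
step_arm --pt "0.5 0 -0.1 0 0 0 55" --pt "1 0 -0.1 0 0 0 55" --pt "1 0 -0.1 0 0 0 55"

```text
clock: 17.8
tcp_pos: [0.4632, 0.3829, 0.0095]
orientation: [2.752, 1.515, -0.006]
contact_force: [-3.0, -6.1, -2.1]
grip_width: 0.0553
gripper_force: 3.5
```

Call:
step_arm --pt "0.5 0 -0.1 0 0 0 55" --pt "1 0 -0.1 0 0 0 55" --pt "1 0 -0.1 0 0 0 55"

```text
clock: 18.1
tcp_pos: [0.4636, 0.3836, 0.0095]
orientation: [2.752, 1.515, -0.007]
contact_force: [-3.6, -6.0, -2.2]
grip_width: 0.0554
gripper_force: 3.7
```

Call:
step_arm --pt "0.5 0 -0.1 0 0 0 55" --pt "1 0 -0.1 0 0 0 55" --pt "1 0 -0.1 0 0 0 55"

```text
clock: 18.4
tcp_pos: [0.464, 0.3842, 0.0096]
orientation: [2.752, 1.515, -0.008]
contact_force: [-4.4, -5.7, -1.2]
grip_width: 0.0548
gripper_force: 3.9
```

Call:
step_arm --pt "0.5 0 0 0 0 0 55" --pt "1 0 -0.1 0 0 0 55" --pt "1 0 -0.1 0 0 0 55"

```text
clock: 18.7
tcp_pos: [0.4644, 0.3849, 0.0096]
orientation: [2.751, 1.515, -0.008]
contact_force: [-4.4, -7.1, -2.1]
grip_width: 0.0546
gripper_force: 4.2
```

Call:
step_arm --pt "0.5 0 -0.1 0 0 0 55" --pt "1 0 -0.1 0 0 0 55" --pt "1 0 -0.1 0 0 0 55"

```text
clock: 19.0
tcp_pos: [0.4649, 0.3855, 0.0096]
orientation: [2.751, 1.514, -0.009]
contact_force: [-4.9, -6.6, -1.3]
grip_width: 0.0548
gripper_force: 4.4
```

Call:
step_arm --pt "0.4 0 0 0 0 0 55" --pt "0.7 0 -0.1 0 0 0 55" --pt "0.7 0 -0.1 0 0 0 55"

```text
clock: 19.3
tcp_pos: [0.4651, 0.386, 0.0097]
orientation: [2.751, 1.514, -0.009]
contact_force: [-4.9, -8.1, -2.1]
grip_width: 0.0554
gripper_force: 4.6
```

Call:
step_arm --pt "0.4 0 0 0 0 0 55" --pt "0.7 0 -0.1 0 0 0 55" --pt "0.7 0 -0.1 0 0 0 55"

```text
clock: 19.6
tcp_pos: [0.4654, 0.3864, 0.0097]
orientation: [2.751, 1.514, -0.01]
contact_force: [-5.3, -7.5, -1.8]
grip_width: 0.0549
gripper_force: 4.7
```

Call:
step_arm --pt "0.4 0 0 0 0 0 55" --pt "0.7 0 -0.1 0 0 0 55" --pt "0.7 0 -0.1 0 0 0 55"

```text
clock: 19.9
tcp_pos: [0.4657, 0.3869, 0.0098]
orientation: [2.751, 1.514, -0.01]
contact_force: [-5.3, -7.8, -1.9]
grip_width: 0.0553
gripper_force: 4.8
```

Call:
step_arm --pt "0.4 0 0 0 0 0 55" --pt "0.7 0 0 0 0 0 55" --pt "0.7 0 0 0 0 0 55"

```text
clock: 20.2
tcp_pos: [0.4664, 0.3879, 0.0099]
orientation: [2.752, 1.514, -0.009]
contact_force: [-4.9, -5.9, -1.4]
grip_width: 0.055
gripper_force: 4.3
```

Call:
step_arm --pt "0.4 0 0 0 0 0 55" --pt "0.7 0 -0.1 0 0 0 55" --pt "0.7 0 -0.1 0 0 0 55"

```text
clock: 20.5
tcp_pos: [0.4664, 0.3881, 0.0099]
orientation: [2.751, 1.514, -0.01]
contact_force: [-5.7, -7.7, -1.9]
grip_width: 0.0551
gripper_force: 4.8
```

Call:
step_arm --pt "-1.5 0 0.1 0 0 0 55" --pt "-3 0 0.2 0 0 0 55" --pt "-5 0 0.2 0 0 0 55" --pt "-10 0 0 0 0 0 55" --pt "-18 0 0 0 0 0 55" --pt "-26 0 0 0 0 0 55" --pt "-32 0 0 0 0 0 55" --pt "-32 0 0 0 0 0 55"

```text
clock: 21.3
tcp_pos: [0.4507, 0.3626, 0.011]
orientation: [-2.752, -1.514, 0.002]
contact_force: [-0.0, -0.3, 0.5]
grip_width: 0.0548
gripper_force: 0.0
```

```bash
python3 -c "
from nxt import *
o=r.get_obs(); f=grab('wrist'); save(f,'w5.png'); R=Ro.from_rotvec(o['orientation']); print(o['tcp_pos'],o['contact_force'])
w=cloud(f).reshape(-1,3); w=w[(w[:,2]>.027)&(w[:,2]<.034)]; D=np.c_[(w[:,:2]-pl.O)@pl.d,(w[:,:2]-pl.O)@[-pl.d[1],pl.d[0]]]*1000
for y in (-30,-20,-10,0,10,20,30):
    k=D[(abs(D[:,1]-y)<2)&(D[:,0]>-130)&(D[:,0]<-60)]; print(y,len(k),np.sort(k[:,0])[:6].round(1) if len(k) else '')
"
```

```text
[0.45074355 0.36257838 0.01104067] [-0.03478425 -0.32926935  0.47962585]
-30 410 [-130.  -130.  -130.  -129.9 -129.9 -129.9]
-20 1297 [-101.3 -101.2 -101.1 -101.1 -101.1 -101.1]
-10 376 [-101.3 -101.3 -101.2 -101.2 -101.1 -101.1]
0 1347 [-101.3 -101.2 -101.2 -101.2 -101.1 -101. ]
10 848 [-101.3 -101.2 -101.1 -101.1 -101.1 -101.1]
20 1201 [-101.1 -101.1 -101.1 -101.  -101.  -101. ]
30 440 [-130.  -130.  -129.9 -129.9 -129.9 -129.9]
```

View pics/w5.png

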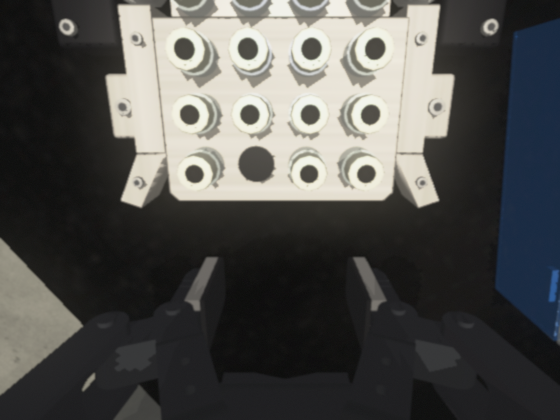

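The picture shows the block between the rails with its tail edge level at row 199 (columns 170–393). The tail measures 101.2 mm before the stop plate all the way across, so the block is square and the catches are holding it. The fingers are clear of it, around row 260.

```bash
python3 -c "
from bench import r
print(r.hand_in())"
```

```text
the job is handed in; nothing more can be done
None
```

The vial block is in the dock and held by the catches: after I let go, its origin measured about 51 mm before the stop plate and it sat square to the rails, with the fingers clear. I handed the job in at about 21 s, but no verdict came back.

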